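Start the pan cooking

ROBOT

A 6-joint arm with a two-finger parallel gripper is mounted at the origin on the work surface. World frame = base frame: x ahead of the robot, y to its left, z up, the work surface at z = 0. Lengths are in m, angles in rad, forces in N, time in s.
With the tool pointing down it reaches from about 0.35 to 0.925 m from the base axis. Payload 6.4 kg.
Tool frame: the origin (TCP) lies at the very end of the fingers, on their centre line; the grasp point (between the pads) lies 19 mm behind it; z points along the fingers, x is the direction in which the jaws open and shut, and the axes are right-handed (so a half turn about z gives the same grasp; the last joint's range is limited). The gripper opens to 94 mm and grips with 3 to 60 N. Pads are 16 mm wide; open, the fingers measure 119 mm over their backs; the gripper's body (75 mm by 177 mm) begins 78 mm behind the grasp point.
Start: joints at [-1.393, 0.245, 1.558, -0, 1.339, -0.174], TCP at [0.224, -0.61, 0.205] pointing down, gripper open.
Joint ranges: [-3.13, 3.13], [-1.02, 2.26], [0.13, 2.54], [-0.95, 4.09], [0.21, 2.88], [-2.74, 2.74]. Speed limits (rad/s): [2.57, 2.57, 3.14, 3.14, 3.14, 3.14].

INTERFACE

Orientations are given as a unit quaternion [x, y, z, w].
In Python, from bench import robot, cams, order gives the robot as it stands.
- The arm moves only by the tool send_rows, never from a script. Its argument "rows" is a list of rows, each an object of numbers: "dx", "dy", "dz": the shift along the tool's x, y, z scaled (see below); "rx", "ry", "rz": the turn, a rotation vector about the tool's x, y, z scaled (see below); "hand": the opening in per cent of the stroke, from 0 (shut) to 100 (fully open). A call has 1 to 8 rows; each row shifts and turns the commanded pose from where the row before left it, along the tool's axes as they then stand; what a row does not reach is not made up. The controller multiplies each number of a shift by 0.03 m and each number of a turn by 10 degrees. A row lasts 1/8 s, in which the tool goes at most 62.5 mm and 10.7 degrees, less where a joint would pass 70% of its speed; a pose out of reach is approached as far as the arm can. A call with a number of a shift or a turn outside -1 to 1 is refused whole. A call with a gripper value outside its range is refused whole. The fingers move at their own pace and stop on an object; "newtons" is the grip in N (left out, the last holds). Time passes only in rows, so rows that do not move let the fingers close. It gives the time, the measured TCP pose, the force and the opening at its end, in the units of the state.
- robot.read_state(): the state, without advancing time (a new reading comes with each control period).
- cams.snapshot(name): name is "scene" or "top"; returns a dict with "image" (420x560x3 uint8, red, green, blue), "mtx" (3x3 intrinsics, pixels), "world_from_camera" (4x4, takes a point from camera to world coordinates). Camera axes: x right, y down, z forward; pixel columns grow to the right and rows downward; lengths in m; the calibration is good to about 2 mm. A picture is of the moment at which its call begins. There is no depth.
- order.job_done(): hands the job in, once; it reports no verdict.
Trained networks look in a picture, given as the dict that the camera call returned (one of the last four; its "shot" number tells which), for a name from the list of things; names that differ only in an ending like _2 or _b are one class to them, and where a whole thing is asked for, a point or a joint stands for the part that bears it (a point fixed in the world has none). Each returns a list of dicts, best first, with "p" (0 to 1); they miss things now and then, are a little off and sometimes report something else, mostly with a low value. They report only what shows in the picture. A call takes as long as a camera call. They do not tell look-alikes from the thing itself.
- cams.spot_in(picture, name): "at" ([column, row] in pixels, amid what is visible of it).
- cams.outline_of(picture, name): "mask" (420x560 bool, what is visible of it) and "at" ([column, row] in pixels, amid what is visible of it).
The state is a dict: "clock": time; "qpos": joint angles; "joint_vel": joint speeds; "effort": joint torques, N m; "tool_pos": TCP position; "tcp_rot": TCP orientation; "contact_force": force on the tool from outside, world axes, zero at the start; "ft_torque": the same for the moment, N m; "finger_gap": finger opening in m.
Only numpy, scipy, OpenCV 4.12 (cv2) and the standard library are available. Lean on these libraries where they do the work, as an engineer would, in place of code of your own. Each camera call takes 0.05 s, during which the arm holds its last target. There are 200 camera calls.

TASK

Get the pan on the hob cooking by pressing three things in this order: first push the raised end of the paddle switch on the socket box down flat, then push the hob's long bar key (the middle one) fully in so that it stays down, and last press the big round button on top of the kitchen timer fully in, and let it spring back. Press each lightly with the fingertips, and do not press the next one before the last is done. Do not pick up or shift the timer, the pan or anything else, and leave the hob's two small round keys alone.

Things in the scene. Friction and masses are not known exactly. Their poses are not given: they have to be found in the camera images.
- socket: White socket box fixed to the counter, 100 (x) x 130 (y) x 50 mm high. Origin: centre of its underside; x runs from the paddle's free end to its hinge, z up. A round socket outlet with three small holes lies at y = +33 mm, the paddle switch at y = -32 mm. It stands on one side of the hob, the timer on the other; which is which varies.
- paddle_spot (a point): The spot to press on the paddle switch: on the upper face of the hinged paddle (a flat plate 52 long in x, 38 wide in y, 8 mm thick), 40 mm from the hinge and 12 mm from the free end, mid-width. Fully up it is about 67 mm above the counter, flat about 58 mm. The hinge lies along the box's y, at x = +26 mm on the box. The point's axes tilt with the paddle.
- paddle (a joint): Paddle switch angle, rad: 0 = free end fully raised (off; it may start up to 0.06), 0.24 = flat on the box (on, rubber stop). Pressing at the spot takes about 3.5 N; it has no spring and stays where it is left.
- hob: Grey electric hob fixed to the counter, 330 (x) x 270 (y) x 60 mm high with a black glass top. Origin: centre of its underside; x points away from the robot side towards the back, z up. Three white keys stand in a row along y at x = -125 mm: the long bar key in the middle (y = 0), round keys at y = +80 and -80 mm. The pan stands on the cooking ring, at about x = +50 mm.
- bar_key_top (a point): Centre of the top face of the hob's long bar key: 22 (x) x 46 (y) mm, standing 12 mm proud of the hob's top, top face 72 mm above the counter when out.
- hob_bar (a joint): How far the bar key is pushed in, m: 0 = out, 0.007 = fully in (rubber stop). Takes about 3 N; it stays down where it is left.
- left_key_top (a point): Centre of the top of the small round key at the hob's y = +80 mm (20 mm diameter, 12 mm proud). Leave alone.
- hob_left (a joint): How far that round key is pushed in, m: 0 = out, 0.007 = in; springs back.
- right_key_top (a point): Centre of the top of the small round key at the hob's y = -80 mm (20 mm diameter, 12 mm proud). Leave alone.
- hob_right (a joint): How far that round key is pushed in, m: 0 = out, 0.007 = in; springs back.
- timer: Kitchen timer, a loose round white puck with a small dull display on its side, 74 mm diameter, 42 mm high without the button, about 0.25 kg. Origin: centre of its underside, z up.
- timer_top (a point): Centre of the top face of the timer's big round grey button: 42 mm diameter, standing 11 mm proud, top face 53 mm above the counter when out.
- timer_button (a joint): How far the timer button is pushed in, m: 0 = out, 0.007 = fully in (rubber stop). Spring: starts to move at about 1.2 N, fully in at 4 N; springs back.
- pan_mid (a point): Open steel pan standing on the hob, 170 mm across plus two side handles, 55 mm high; point about half-way up its axis, 89 mm above the counter.
- jar_mid (a point): Amber glass jar with a steel cap, 60 mm diameter, 110 mm high, on the counter; its centre.
- tumbler_mid (a point): Steel tumbler, 68 mm diameter at the rim, 95 mm high; its centre.
- bowl_mid (a point): White bowl, 140 mm across, 55 mm high; its centre.
- onion_mid (a point): Onion, 64 mm across, 67 mm high with its stem; point on its axis 26 mm up.
- spoon_mid (a point): Steel spoon, 200 mm long, lying on the counter; a point near its middle.
There are look-alikes about, which are no part of the job. Leave any turquoise look-alike of the socket alone.

How it is judged:
On the way, in this order (a step that is already met when the one before it is completed fails the run):
1. the paddle switch is pressed down flat (value of joint paddle above 0.19 rad), for 0.1 s.
2. the hob's bar key is pushed in (value of joint hob_bar above 0.0052 m), for 0.1 s.
3. the timer's button is pressed in (value of joint timer_button above 0.0048 m), for 0.05 s.
At the end, for the whole second after the job is handed in: Paddle down (over 0.19 of 0.24 rad), bar key in (over 5.2 of 7 mm), timer button pressed last (over 4.8 of 7 mm) and out again (under 1.5 mm), round keys out, timer standing at rest and, like all other loose things, within 20 mm of its start (value of joint paddle above 0.19 rad and value of joint hob_bar above 0.0052 m and value of joint each of timer_button, hob_left, hob_right below 0.0015 m and height (world z) of timer below 0.005 m and distance of each of timer, pan_mid, jar_mid, tumbler_mid, bowl_mid, onion_mid, spoon_mid from where it was at the start of the episode below 0.02 m and linear speed of timer below 0.02 m/s); the robot touches nothing.
It fails at once if something is pressed out of turn: the bar key before the paddle is down, or the timer before the bar key is in ((value of joint hob_bar above 0.002 m and value of joint paddle below 0.18 rad) or (value of joint timer_button above 0.002 m and value of joint hob_bar below 0.005 m)).
It fails at once if one of the hob's small round keys is pressed (over 2.5 mm) (value of joint any of hob_left, hob_right above 0.0025 m).
It fails at once if the socket box, the hob or the timer is pressed hard (over 30 N) (contact force between any of the fingers, the arm and socket above 30 N or contact force between any of the fingers, the arm and hob above 30 N or contact force between any of the fingers, the arm and timer above 30 N).
It fails at once if the timer is lifted (10 mm), shifted (20 mm) or tipped (height (world z) of timer above 0.01 m or distance of timer from where it was at the start of the episode above 0.02 m or angle between timer's own z axis and vertical above 0.2 rad).
It fails at once if the pan, jar, tumbler, bowl, onion or spoon is moved by over 20 mm (distance of any of pan_mid, jar_mid, tumbler_mid, bowl_mid, onion_mid, spoon_mid from where it was at the start of the episode above 0.02 m).
It also fails if it takes over 50 s, if anything falls off the work surface, if the arm or the gripper's body presses on something with over 40 N, if the wrist force passes 120 N, or if a joint passes its speed limit or range.

## Working session

There is one attempt and no reset: what is moved stays moved. The work goes in short steps, Python scripts to look and compute and a tool call to move; the robot and the scene stay as the last step left them, time stands still between calls to the robot, and variables do not carry over. Pictures are saved under pics/ and viewed, about 8 in all and at most 12, crops included, and the job is handed in when it is done.

Besides the shell and the picture viewer there is one more tool, called after ">>>" in YAML: its name, and indented under it one key for each argument. send_rows: Moves the arm, as the interface text tells. Shifts and turns lie within -1 to 1; 1 stands for 0.03 m of shift or 10 degrees of turn. Its arguments: {"type":"object","properties":{"rows":{"type":"array","items":{"type":"object","properties":{"dx":{"type":"number"},"dy":{"type":"number"},"dz":{"type":"number"},"rx":{"type":"number"},"ry":{"type":"number"},"rz":{"type":"number"},"hand":{"type":"number"}}}},"newtons":{"type":"number"}},"required":["rows"]}

```bash
mkdir -p pics
cat > h.py <<'E'
import numpy as np, cv2
from bench import robot, cams, order
def ray(p,px):
    T=np.array(p["world_from_camera"]);K=np.array(p["mtx"])
    d=T[:3,:3]@np.linalg.solve(K,[px[0],px[1],1.]);return T[:3,3],d
def atz(p,px,z):
    o,d=ray(p,px);return (o+d*(z-o[2])/d[2])
def proj(p,X):
    T=np.array(p["world_from_camera"]);c=T[:3,:3].T@(np.array(X)-T[:3,3]);u=np.array(p["mtx"])@c;return u[:2]/u[2]
E
python3 - <<'E'
from h import *
Z=dict(socket=.05,paddle_spot=.065,hob=.06,bar_key_top=.072,left_key_top=.072,right_key_top=.072,timer_top=.053,timer=.03,pan_mid=.089,jar_mid=.055,tumbler_mid=.05,bowl_mid=.03,onion_mid=.026,spoon_mid=.005)
ims=[]
for n in("top","scene"):
    p=cams.snapshot(n);ims.append(p["image"]);print(n,np.array(p["world_from_camera"])[:3,3].round(3))
    for k,z in Z.items():
        for r in cams.spot_in(p,k)[:3]: print(k,round(r["p"],2),np.round(r["at"]),atz(p,r["at"],z).round(3)[:2])
    cv2.imwrite(f"pics/{n}0.png",p["image"][:,:,::-1])
s=robot.read_state();print(s["clock"],s["tool_pos"],s["tcp_rot"],s["contact_force"])
E
```

```text
top [ 0.201 -0.007  1.482]
socket 0.69 [172. 299.] [0.167 0.306]
socket 0.57 [342. 251.] [ 0.306 -0.204]
paddle_spot 0.64 [176. 180.] [0.525 0.3  ]
paddle_spot 0.64 [177. 299.] [0.169 0.287]
paddle_spot 0.64 [264. 194.] [0.481 0.032]
hob 0.58 [262. 172.] [0.551 0.036]
bar_key_top 0.42 [103. 192.] [0.488 0.521]
pan_mid 0.78 [258. 134.] [0.665 0.049]
jar_mid 0.63 [382. 129.] [ 0.689 -0.342]
tumbler_mid 0.97 [162. 125.] [0.709 0.353]
bowl_mid 0.56 [104. 192.] [0.499 0.535]
bowl_mid 0.23 [266. 190.] [0.501 0.024]
onion_mid 0.88 [186. 244.] [0.332 0.274]
onion_mid 0.61 [375. 195.] [ 0.484 -0.318]
onion_mid 0.42 [448. 196.] [ 0.48  -0.545]
spoon_mid 0.56 [448. 188.] [ 0.508 -0.554]
scene [1.462 0.379 0.747]
socket 0.95 [252. 187.] [ 0.346 -0.136]
socket 0.86 [411. 197.] [0.209 0.32 ]
socket 0.68 [399. 267.] [0.556 0.34 ]
paddle_spot 0.84 [386. 256.] [0.546 0.307]
paddle_spot 0.54 [246. 177.] [ 0.322 -0.169]
paddle_spot 0.52 [180. 198.] [ 0.509 -0.287]
hob 0.87 [284. 280.] [0.716 0.111]
bar_key_top 0.48 [286. 218.] [0.495 0.031]
left_key_top 0.54 [317. 225.] [0.493 0.117]
left_key_top 0.37 [177. 205.] [ 0.555 -0.268]
right_key_top 0.25 [482. 276.] [0.541 0.52 ]
timer_top 0.75 [281. 281.] [0.713 0.103]
timer_top 0.5 [177. 200.] [ 0.506 -0.302]
timer_top 0.5 [482. 274.] [0.509 0.525]
timer 0.82 [178. 206.] [ 0.499 -0.303]
timer 0.5 [317. 223.] [0.425 0.098]
pan_mid 0.8 [267. 253.] [0.674 0.052]
pan_mid 0.65 [178. 208.] [ 0.59  -0.242]
pan_mid 0.25 [176. 201.] [ 0.561 -0.265]
jar_mid 0.59 [123. 224.] [ 0.671 -0.363]
jar_mid 0.32 [482. 276.] [0.519 0.524]
tumbler_mid 0.78 [390. 307.] [0.696 0.345]
bowl_mid 0.81 [481. 272.] [0.47  0.527]
onion_mid 0.88 [389. 223.] [0.338 0.281]
spoon_mid 0.83 [109. 196.] [ 0.504 -0.552]
spoon_mid 0.64 [386. 254.] [0.456 0.298]
1.5 [ 0.22399369 -0.61020287  0.20546154] [ 8.19931800e-01 -5.72461216e-01  9.32701938e-07  1.50682606e-06] [ 0.53047475 -0.55912364 -0.12476227]
```

View pics/top0.png

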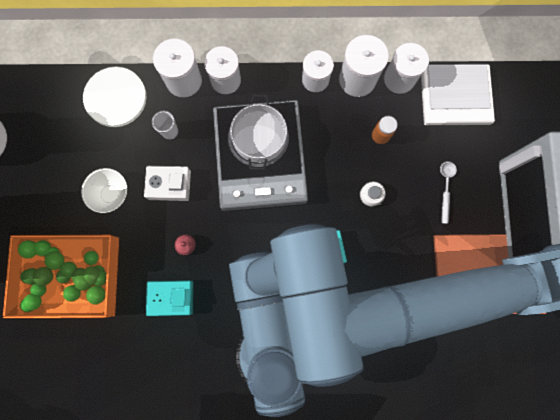

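View pics/scene0.png

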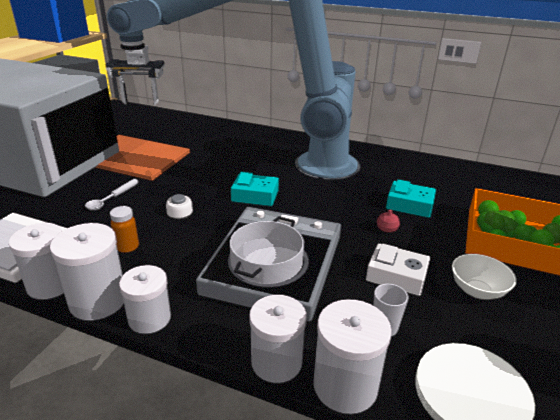

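Candidates. Socket: white box top(167,183), with turquoise look-alikes at (169,298) and (342,247) to avoid. Bar key: (263,191) between the round keys (237,194) and (289,189). Timer: white puck at (372,194). Next is a close crop of these.

Run:
```python
from h import *
a=cv2.imread("pics/top0.png");b=cv2.imread("pics/scene0.png")
R=lambda i,f:cv2.resize(i,None,fx=f,fy=f,interpolation=cv2.INTER_CUBIC)
o=np.zeros((600,800,3),np.uint8)
def put(i,x,y):o[y:y+i.shape[0],x:x+i.shape[1]]=i
put(R(a[160:205,140:195],7),0,0)      #385x315
put(R(a[170:210,218:308],4.5),390,0)  #405x180
put(R(a[175:212,350:395],6),400,190) #270x222
put(R(b[240:297,362:434],5),0,315)    #360x285
put(R(b[205:240,245:330],4.5),400,420)
cv2.imwrite("pics/crop.png",o)
# white blobs
g=cv2.cvtColor(a,cv2.COLOR_BGR2GRAY);g2=cv2.cvtColor(b,cv2.COLOR_BGR2GRAY)
np.save("/tmp/g.npy",g)
p=cams.snapshot("top")
for k in("socket","paddle_spot","timer","timer_top","bar_key_top","left_key_top","hob"):
    for r in cams.outline_of(p,k)[:3]:
        ys,xs=np.nonzero(r["mask"]);print(k,round(r["p"],2),np.round(r["at"],1),xs.min(),xs.max(),ys.min(),ys.max(),len(xs),cv2.minAreaRect(np.c_[xs,ys].astype(np.float32)))
import pickle;pickle.dump({k:p[k] for k in("mtx","world_from_camera")},open("/tmp/top.pkl","wb"))
q=cams.snapshot("scene");pickle.dump({k:q[k] for k in("mtx","world_from_camera")},open("/tmp/scene.pkl","wb"))
```

```text
socket 0.95 [171.  299.1] 146 193 280 316 1636 ((169.5, 298.0), (36.0, 47.0), 90.0)
socket 0.69 [166.  181.9] 145 191 166 200 1497 ((168.0, 183.0), (34.0, 46.0), 90.0)
socket 0.48 [341.3 250.4] 337 346 231 262 112 ((341.6828918457031, 246.35365295410156), (31.988109588623047, 3.561994791030884), 77.90524291992188)
paddle_spot 0.69 [173.5 180.4] 170 182 173 188 177 ((176.0, 180.5), (15.0, 12.0), 90.0)
paddle_spot 0.48 [176.  298.3] 171 185 289 307 240 ((178.20790100097656, 297.9208068847656), (13.134490966796875, 19.104713439941406), 5.710592269897461)
paddle_spot 0.4 [167.8 182.3] 145 190 166 200 1502 ((167.3403778076172, 183.26788330078125), (45.0399284362793, 33.71179962158203), 1.7357046604156494)
timer 0.97 [373.2 192.1] 361 384 182 205 474 ((372.5, 193.5), (23.0, 23.0), 90.0)
timer_top 0.53 [376.3 190.9] 367 381 186 198 145 ((374.0000305175781, 192.50001525878906), (12.020814895629883, 13.435027122497559), 45.0)
bar_key_top 0.53 [265.  191.5] 256 270 188 195 103 ((263.0, 191.5), (7.0, 14.0), 90.0)
left_key_top 0.45 [447.8 192. ] 442 456 162 223 423 ((449.0, 192.5), (61.0, 14.0), 90.0)
hob 0.58 [262.  169.7] 214 307 101 210 6353 ((260.53118896484375, 155.41273498535156), (104.83391571044922, 88.18315887451172), 85.68397521972656)
```

View pics/crop.png

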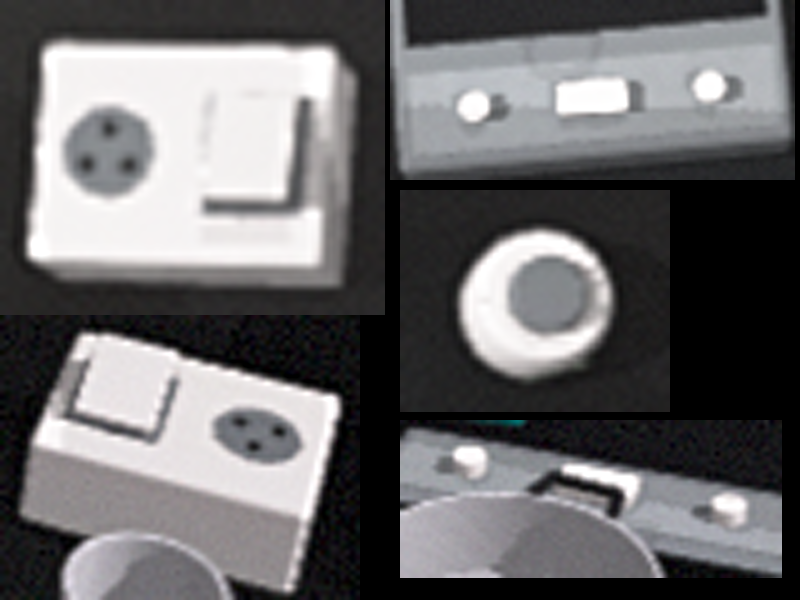

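The crop confirms the choices. The white box has the outlet on the left (+y) and the paddle at about (176,181). The bar key is at (263,191.4), the round keys at (236.7,193.6) and (289.1,189.3), and the timer button at (374.7,192.2).

Run:
```python
from h import *
import pickle
p=pickle.load(open("/tmp/top.pkl","rb"));q=pickle.load(open("/tmp/scene.pkl","rb"))
for c in [(146.9,166),(188,166.9),(185.7,197.9),(144,197.4)]: print("corner",atz(p,c,.05).round(4))
c=atz(p,(155.6,181.5),.05);print("outlet",c)
print("outlet scene",atz(q,(257/5+362,(437-315)/5+240),.05))
print("paddle corners",[atz(p,(x,y),.062).round(4) for x,y in((171,173),(182,173),(181.3,188.5),(170,188.5))])
for n,c in dict(bar=(263,191.4),l=(236.7,193.6),r=(289.1,189.3)).items(): print(n,atz(p,c,.072))
for n,c in dict(bar=((600-400)/4.5+245,(484-420)/4.5+205),l=((733-400)/4.5+245,(503-420)/4.5+205),r=((473-400)/4.5+245,(453-420)/4.5+205)).items(): print(n,"scene",atz(q,c,.072))
print("timer",atz(p,(374.7,192.2),.053)); 
a=cv2.imread("pics/top0.png").astype(int); w=(a.min(2)>175); 
b=cv2.imread("pics/scene0.png").astype(int)
def cen(m,x0,x1,y0,y1):
    ys,xs=np.nonzero(m[y0:y1,x0:x1]);return xs.mean()+x0,ys.mean()+y0,len(xs)
for bx in((255,272,185,197),(231,243,188,199),(284,295,184,195)):print(cen(w,*bx),atz(p,cen(w,*bx)[:2],.072))
```

```text
corner [0.5758 0.3966 0.05  ]
corner [0.572 0.268 0.05 ]
corner [0.4735 0.2725 0.05  ]
corner [0.476  0.4014 0.05  ]
outlet [0.52600262 0.36747854 0.05      ]
outlet scene [0.53094128 0.37139468 0.05      ]
paddle corners [array([0.5499, 0.3177, 0.062 ]), array([0.5496, 0.2837, 0.062 ]), array([0.5007, 0.2845, 0.062 ]), array([0.5009, 0.3192, 0.062 ])]
bar [0.4878031  0.03318517 0.072     ]
l [0.48153822 0.11323887 0.072     ]
r [ 0.49376901 -0.04635481  0.072     ]
bar scene [0.49763055 0.04150904 0.072     ]
l scene [0.48545112 0.11948216 0.072     ]
r scene [ 0.4965514  -0.04038953  0.072     ]
timer [ 0.48671672 -0.3105853   0.053     ]
(np.float64(262.75172413793103), np.float64(189.97931034482758), 145) [0.49222388 0.0339338  0.072     ]
(np.float64(236.1095890410959), np.float64(191.3013698630137), 73) [0.48868742 0.11509501 0.072     ]
(np.float64(288.74285714285713), np.float64(187.9142857142857), 70) [ 0.49808905 -0.04531587  0.072     ]
```

>>> send_rows:
  rows:
    - {"rz": 0.672, "hand": 0}
    - {"rz": 0.672, "hand": 0}
    - {"rz": 0.672, "hand": 0}
    - {"dy": -1, "dx": -1, "hand": 0}
    - {"dy": -1, "dx": -1, "hand": 0}
    - {"dy": -1, "dx": -1, "hand": 0}
    - {"dy": -1, "dx": -1, "hand": 0}
    - {"dy": -1, "dx": -1, "hand": 0}
  newtons: 5

```text
schema error: expected keys dx, dy, dz, rx, ry, rz, hand
```

All keys are needed in every row.

>>> send_rows:
  rows:
    - {"dx": 0, "dy": 0, "dz": 0, "rx": 0, "ry": 0, "rz": 0.672, "hand": 0}
    - {"dx": 0, "dy": 0, "dz": 0, "rx": 0, "ry": 0, "rz": 0.672, "hand": 0}
    - {"dx": 0, "dy": 0, "dz": 0, "rx": 0, "ry": 0, "rz": 0.672, "hand": 0}
    - {"dx": -1, "dy": -1, "dz": 0, "rx": 0, "ry": 0, "rz": 0, "hand": 0}
    - {"dx": -1, "dy": -1, "dz": 0, "rx": 0, "ry": 0, "rz": 0, "hand": 0}
    - {"dx": -1, "dy": -1, "dz": 0, "rx": 0, "ry": 0, "rz": 0, "hand": 0}
    - {"dx": -1, "dy": -1, "dz": 0, "rx": 0, "ry": 0, "rz": 0, "hand": 0}
    - {"dx": -1, "dy": -1, "dz": 0, "rx": 0, "ry": 0, "rz": 0, "hand": 0}
  newtons: 5

```text
clock: 2.95
tool_pos: [0.3749, -0.4592, 0.2056]
tcp_rot: [-0.707, 0.707, -0.0, -0.0]
contact_force: [0.6, -0.7, -0.6]
finger_gap: 0.0175
```

>>> send_rows:
  rows:
    - {"dx": -1, "dy": -0.56, "dz": 0, "rx": 0, "ry": 0, "rz": 0, "hand": 0}
    - {"dx": -1, "dy": -0.56, "dz": 0, "rx": 0, "ry": 0, "rz": 0, "hand": 0}
    - {"dx": -1, "dy": -0.56, "dz": 0, "rx": 0, "ry": 0, "rz": 0, "hand": 0}
    - {"dx": -1, "dy": -0.56, "dz": 0, "rx": 0, "ry": 0, "rz": 0, "hand": 0}
    - {"dx": -1, "dy": -0.56, "dz": 0, "rx": 0, "ry": 0, "rz": 0, "hand": 0}
    - {"dx": -1, "dy": -0.56, "dz": 0, "rx": 0, "ry": 0, "rz": 0, "hand": 0}
    - {"dx": -1, "dy": -0.56, "dz": 0, "rx": 0, "ry": 0, "rz": 0, "hand": 0}
    - {"dx": -1, "dy": -0.56, "dz": 0, "rx": 0, "ry": 0, "rz": 0, "hand": 0}

```text
clock: 3.95
tool_pos: [0.5089, -0.2192, 0.2056]
tcp_rot: [-0.707, 0.707, -0.0, 0.0]
contact_force: [0.1, -0.5, -0.1]
finger_gap: 0.0003
```

>>> send_rows:
  rows:
    - {"dx": -1, "dy": 0, "dz": 0, "rx": 0, "ry": 0, "rz": 0, "hand": 0}
    - {"dx": -1, "dy": 0, "dz": 0, "rx": 0, "ry": 0, "rz": 0, "hand": 0}
    - {"dx": -1, "dy": 0, "dz": 0, "rx": 0, "ry": 0, "rz": 0, "hand": 0}
    - {"dx": -1, "dy": 0, "dz": 0, "rx": 0, "ry": 0, "rz": 0, "hand": 0}
    - {"dx": -1, "dy": 0, "dz": 0, "rx": 0, "ry": 0, "rz": 0, "hand": 0}
    - {"dx": -1, "dy": 0, "dz": 0, "rx": 0, "ry": 0, "rz": 0, "hand": 0}
    - {"dx": -1, "dy": 0, "dz": 0, "rx": 0, "ry": 0, "rz": 0, "hand": 0}
    - {"dx": -1, "dy": 0, "dz": 0, "rx": 0, "ry": 0, "rz": 0, "hand": 0}

```text
clock: 4.95
tool_pos: [0.5084, 0.0207, 0.2056]
tcp_rot: [-0.707, 0.707, -0.0, 0.0]
contact_force: [0.7, -0.5, 0.2]
finger_gap: 0.0006
```

>>> send_rows:
  rows:
    - {"dx": -1, "dy": 0, "dz": 0, "rx": 0, "ry": 0, "rz": 0, "hand": 0}
    - {"dx": -1, "dy": 0, "dz": 0, "rx": 0, "ry": 0, "rz": 0, "hand": 0}
    - {"dx": -1, "dy": 0, "dz": 0, "rx": 0, "ry": 0, "rz": 0, "hand": 0}
    - {"dx": -1, "dy": 0, "dz": 0, "rx": 0, "ry": 0, "rz": 0, "hand": 0}
    - {"dx": -1, "dy": 0, "dz": 0, "rx": 0, "ry": 0, "rz": 0, "hand": 0}
    - {"dx": -1, "dy": 0, "dz": 0, "rx": 0, "ry": 0, "rz": 0, "hand": 0}
    - {"dx": -1, "dy": 0, "dz": 0, "rx": 0, "ry": 0, "rz": 0, "hand": 0}
    - {"dx": 0, "dy": 0, "dz": 0, "rx": 0, "ry": 0, "rz": 0, "hand": 0}

```text
clock: 5.95
tool_pos: [0.5082, 0.231, 0.2055]
tcp_rot: [0.708, -0.706, 0.0, 0.0]
contact_force: [0.1, -0.6, -0.5]
finger_gap: 0.0003
```

>>> send_rows:
  rows:
    - {"dx": -0.79, "dy": -0.05, "dz": 0.8, "rx": 0, "ry": 0, "rz": 0, "hand": 0}
    - {"dx": -0.79, "dy": 0, "dz": 0.8, "rx": 0, "ry": 0, "rz": 0, "hand": 0}
    - {"dx": -0.79, "dy": 0, "dz": 0.8, "rx": 0, "ry": 0, "rz": 0, "hand": 0}
    - {"dx": 0, "dy": 0, "dz": 0.8, "rx": 0, "ry": 0, "rz": 0, "hand": 0}
    - {"dx": 0, "dy": 0, "dz": 0.6, "rx": 0, "ry": 0, "rz": 0, "hand": 0}
    - {"dx": 0, "dy": 0, "dz": 0, "rx": 0, "ry": 0, "rz": 0, "hand": 0}

```text
clock: 6.7
tool_pos: [0.5091, 0.2997, 0.09]
tcp_rot: [-0.707, 0.707, 0.001, -0.001]
contact_force: [0.9, -0.2, 0.3]
finger_gap: 0.0007
```

Run:
```python
from h import *
R=lambda i,f:cv2.resize(i,None,fx=f,fy=f,interpolation=cv2.INTER_CUBIC)
p=cams.snapshot("top");q=cams.snapshot("scene");s=robot.read_state()["tool_pos"];print(s)
print(proj(p,s),proj(q,s),proj(q,[.51,.302,.066]))
o=np.zeros((420,800,3),np.uint8);o[:,:400]=R(p["image"][140:224,130:210],5);o[:400,400:]=R(q["image"][220:300,352:432],5)
cv2.imwrite("pics/c2.png",o[:,:,::-1])
```

```text
[0.51061336 0.30053839 0.09221927]
[174.06525241 183.25771026] [387.7970703  238.54859798] [386.89415137 247.22171122]
```

View pics/c2.png

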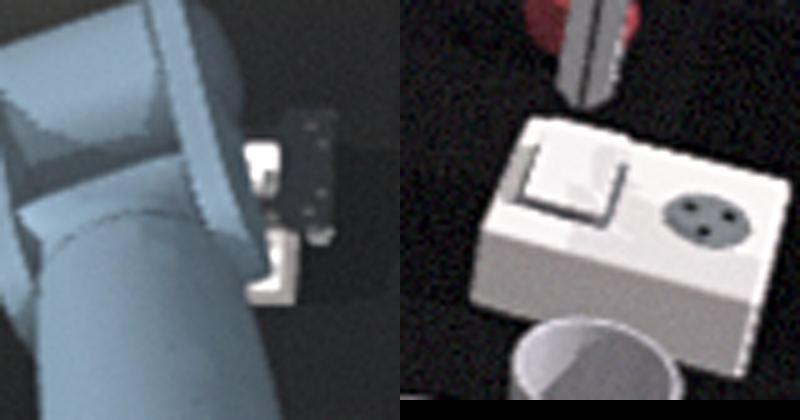

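>>> send_rows:
  rows:
    - {"dx": 0, "dy": 0, "dz": 0.35, "rx": 0, "ry": 0, "rz": 0, "hand": 0}
    - {"dx": 0, "dy": 0, "dz": 0.35, "rx": 0, "ry": 0, "rz": 0, "hand": 0}
    - {"dx": 0, "dy": 0, "dz": 0.1, "rx": 0, "ry": 0, "rz": 0, "hand": 0}
    - {"dx": 0, "dy": 0, "dz": 0.1, "rx": 0, "ry": 0, "rz": 0, "hand": 0}
    - {"dx": 0, "dy": 0, "dz": 0.1, "rx": 0, "ry": 0, "rz": 0, "hand": 0}
    - {"dx": 0, "dy": 0, "dz": 0, "rx": 0, "ry": 0, "rz": 0, "hand": 0}

```text
clock: 7.55
tool_pos: [0.5101, 0.3009, 0.0612]
tcp_rot: [0.707, -0.707, 0.0, -0.0]
contact_force: [-0.7, -0.2, 0.1]
finger_gap: 0.0005
```

>>> send_rows:
  rows:
    - {"dx": 0, "dy": 0, "dz": 0.08, "rx": 0, "ry": 0, "rz": 0, "hand": 0}
    - {"dx": 0, "dy": 0, "dz": 0, "rx": 0, "ry": 0, "rz": 0, "hand": 0}

```text
clock: 7.8
tool_pos: [0.51, 0.3009, 0.0589]
tcp_rot: [-0.707, 0.707, -0.0, 0.0]
contact_force: [0.2, 0.5, 0.7]
finger_gap: 0.0006
```

>>> send_rows:
  rows:
    - {"dx": 0, "dy": 0, "dz": 0.05, "rx": 0, "ry": 0, "rz": 0, "hand": 0}

```text
clock: 7.92
tool_pos: [0.51, 0.3009, 0.0579]
tcp_rot: [-0.707, 0.707, -0.0, -0.0]
contact_force: [-3.8, -0.2, 9.3]
finger_gap: 0.0003
```

>>> send_rows:
  rows:
    - {"dx": 0, "dy": 0, "dz": 0.04, "rx": 0, "ry": 0, "rz": 0, "hand": 0}

```text
clock: 8.05
tool_pos: [0.5101, 0.301, 0.0578]
tcp_rot: [0.707, -0.707, -0.0, 0.0]
contact_force: [-7.5, -1.5, 14.7]
finger_gap: 0.0005
```

>>> send_rows:
  rows:
    - {"dx": 0, "dy": 0, "dz": 0, "rx": 0, "ry": 0, "rz": 0, "hand": 0}
    - {"dx": 0, "dy": 0, "dz": -0.2, "rx": 0, "ry": 0, "rz": 0, "hand": 0}
    - {"dx": 0, "dy": 0, "dz": -1, "rx": 0, "ry": 0, "rz": 0, "hand": 0}
    - {"dx": 0.4, "dy": 0, "dz": -1, "rx": 0, "ry": 0, "rz": 0, "hand": 0}
    - {"dx": 1, "dy": 0, "dz": -0.5, "rx": 0, "ry": 0, "rz": 0, "hand": 0}
    - {"dx": 1, "dy": 0.1, "dz": 0, "rx": 0, "ry": 0, "rz": 0, "hand": 0}
    - {"dx": 1, "dy": 0.3, "dz": 0, "rx": 0, "ry": 0, "rz": 0, "hand": 0}
    - {"dx": 1, "dy": 0.3, "dz": 0, "rx": 0, "ry": 0, "rz": 0, "hand": 0}

```text
clock: 9.05
tool_pos: [0.4889, 0.1678, 0.1373]
tcp_rot: [-0.707, 0.707, -0.0, 0.0]
contact_force: [0.9, 0.5, -0.6]
finger_gap: 0.0004
```

>>> send_rows:
  rows:
    - {"dx": 1, "dy": 0, "dz": 0, "rx": 0, "ry": 0, "rz": 0, "hand": 0}
    - {"dx": 1, "dy": 0, "dz": 0, "rx": 0, "ry": 0, "rz": 0, "hand": 0}
    - {"dx": 1, "dy": 0, "dz": 0, "rx": 0, "ry": 0, "rz": 0, "hand": 0}
    - {"dx": 1, "dy": 0, "dz": 0, "rx": 0, "ry": 0, "rz": 0, "hand": 0}
    - {"dx": 0.5, "dy": 0, "dz": 0, "rx": 0, "ry": 0, "rz": 0, "hand": 0}
    - {"dx": 0, "dy": 0, "dz": 0, "rx": 0, "ry": 0, "rz": 0, "hand": 0}

```text
clock: 9.8
tool_pos: [0.4891, 0.0334, 0.1373]
tcp_rot: [-0.707, 0.708, -0.0, 0.0]
contact_force: [0.3, 0.9, 0.4]
finger_gap: 0.0004
```

Run:
```python
from h import *
R=lambda i,f:cv2.resize(i,None,fx=f,fy=f,interpolation=cv2.INTER_CUBIC)
p=cams.snapshot("top");q=cams.snapshot("scene");s=robot.read_state()["tool_pos"];print(s)
print(proj(p,s),proj(q,s))
o=np.zeros((420,800,3),np.uint8);o[:,:400]=R(p["image"][140:224,130:210],5);o[:400,400:]=R(q["image"][220:300,352:432],5)
cv2.imwrite("pics/c3.png",o[:,:,::-1])
```

```text
[0.48896145 0.03437072 0.13729728]
[261.94171874 186.54954698] [288.87922342 195.91180125]
```

View pics/c3.png

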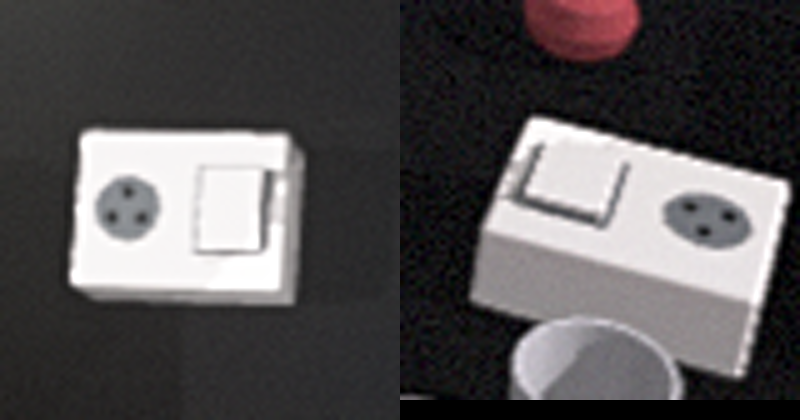

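The shadow under the paddle's free edge is gone, so it is flat. Bar key next.

>>> send_rows:
  rows:
    - {"dx": 0, "dy": -0.03, "dz": 0.7, "rx": 0, "ry": 0, "rz": 0, "hand": 0}
    - {"dx": 0, "dy": 0, "dz": 0.7, "rx": 0, "ry": 0, "rz": 0, "hand": 0}
    - {"dx": 0, "dy": 0, "dz": 0.6, "rx": 0, "ry": 0, "rz": 0, "hand": 0}
    - {"dx": 0, "dy": 0, "dz": 0.1, "rx": 0, "ry": 0, "rz": 0, "hand": 0}
    - {"dx": 0, "dy": 0, "dz": 0.1, "rx": 0, "ry": 0, "rz": 0, "hand": 0}
    - {"dx": 0, "dy": 0, "dz": 0.08, "rx": 0, "ry": 0, "rz": 0, "hand": 0}

```text
clock: 10.65
tool_pos: [0.4902, 0.0344, 0.0697]
tcp_rot: [0.707, -0.707, 0.0, -0.0]
contact_force: [-1.5, 2.5, 2.4]
finger_gap: 0.0004
```

>>> send_rows:
  rows:
    - {"dx": 0, "dy": 0, "dz": 0.07, "rx": 0, "ry": 0, "rz": 0, "hand": 0}

```text
clock: 10.78
tool_pos: [0.4903, 0.0342, 0.0675]
tcp_rot: [-0.707, 0.707, -0.0, 0.001]
contact_force: [-1.2, 1.4, 2.7]
finger_gap: 0.0006
```

>>> send_rows:
  rows:
    - {"dx": 0, "dy": 0, "dz": 0.05, "rx": 0, "ry": 0, "rz": 0, "hand": 0}

```text
clock: 10.9
tool_pos: [0.4904, 0.034, 0.0658]
tcp_rot: [-0.707, 0.707, -0.0, 0.001]
contact_force: [-0.0, 2.5, 4.1]
finger_gap: 0.0001
```

>>> send_rows:
  rows:
    - {"dx": 0, "dy": 0, "dz": 0.05, "rx": 0, "ry": 0, "rz": 0, "hand": 0}

```text
clock: 11.02
tool_pos: [0.4905, 0.034, 0.0651]
tcp_rot: [-0.707, 0.707, -0.0, 0.0]
contact_force: [-6.2, 3.0, 16.4]
finger_gap: 0.0006
```

>>> send_rows:
  rows:
    - {"dx": 0, "dy": 0, "dz": 0.02, "rx": 0, "ry": 0, "rz": 0, "hand": 0}

```text
clock: 11.15
tool_pos: [0.4905, 0.034, 0.0651]
tcp_rot: [-0.707, 0.707, -0.0, 0.0]
contact_force: [-6.3, 2.9, 16.5]
finger_gap: 0.0003
```

>>> send_rows:
  rows:
    - {"dx": 0, "dy": 0, "dz": -0.2, "rx": 0, "ry": 0, "rz": 0, "hand": 0}
    - {"dx": 0, "dy": 0, "dz": -1, "rx": 0, "ry": 0, "rz": 0, "hand": 0}
    - {"dx": 0.5, "dy": 0, "dz": -1, "rx": 0, "ry": 0, "rz": 0, "hand": 0}
    - {"dx": 1, "dy": 0, "dz": -0.3, "rx": 0, "ry": 0, "rz": 0, "hand": 0}
    - {"dx": 1, "dy": 0.1, "dz": 0, "rx": 0, "ry": 0, "rz": 0, "hand": 0}
    - {"dx": 1, "dy": 0, "dz": 0, "rx": 0, "ry": 0, "rz": 0, "hand": 0}
    - {"dx": 1, "dy": 0, "dz": 0, "rx": 0, "ry": 0, "rz": 0, "hand": 0}
    - {"dx": 1, "dy": 0, "dz": 0, "rx": 0, "ry": 0, "rz": 0, "hand": 0}

```text
clock: 12.15
tool_pos: [0.4866, -0.1325, 0.138]
tcp_rot: [-0.707, 0.707, -0.0, -0.0]
contact_force: [0.9, 1.0, 0.4]
finger_gap: 0.0004
```

>>> send_rows:
  rows:
    - {"dx": 1, "dy": 0, "dz": 0, "rx": 0, "ry": 0, "rz": 0, "hand": 0}
    - {"dx": 1, "dy": 0, "dz": 0, "rx": 0, "ry": 0, "rz": 0, "hand": 0}
    - {"dx": 1, "dy": 0, "dz": 0, "rx": 0, "ry": 0, "rz": 0, "hand": 0}
    - {"dx": 1, "dy": 0, "dz": 0, "rx": 0, "ry": 0, "rz": 0, "hand": 0}
    - {"dx": 1, "dy": 0, "dz": 0, "rx": 0, "ry": 0, "rz": 0, "hand": 0}
    - {"dx": 1, "dy": 0, "dz": 0, "rx": 0, "ry": 0, "rz": 0, "hand": 0}
    - {"dx": 0, "dy": 0, "dz": 0, "rx": 0, "ry": 0, "rz": 0, "hand": 0}

```text
clock: 13.02
tool_pos: [0.4864, -0.3129, 0.138]
tcp_rot: [-0.706, 0.708, -0.0, -0.0]
contact_force: [0.0, -0.1, 0.3]
finger_gap: 0.0007
```

Run:
```python
from h import *
R=lambda i,f:cv2.resize(i,None,fx=f,fy=f,interpolation=cv2.INTER_CUBIC)
p=cams.snapshot("top");q=cams.snapshot("scene");s=robot.read_state()["tool_pos"];print(s)
print(proj(p,s),proj(q,s),proj(q,[s[0],s[1],.053]))
for k in ("timer_top","timer"):
  for r in cams.outline_of(q,k)[:3]: 
    ys,xs=np.nonzero(r["mask"]);print(k,r["p"],r["at"],xs.min(),xs.max(),ys.min(),ys.max(),atz(q,((xs.min()+xs.max())/2,(ys.min()+ys.max())/2),.053 if k=="timer_top" else .025))
o=np.zeros((440,800,3),np.uint8);o[:200,:450]=R(p["image"][170:210,218:308],5);o[220:420,:425]=R(q["image"][200:240,245:330],5);o[:400,460:]=R(q["image"][150:230,146:214],5)
cv2.imwrite("pics/c4.png",o[:,:,::-1])
```

```text
[ 0.48646718 -0.31074515  0.13779454]
[380.70486674 186.52906176] [175.01820702 170.33998206] [177.80964255 196.12212958]
timer_top 0.57 [483.4, 275.1] 453 513 254 298 [0.51421491 0.52638973 0.053     ]
timer 0.7 [176.6, 205.6] 166 191 194 218 [ 0.49499234 -0.30604746  0.025     ]
```

View pics/c4.png

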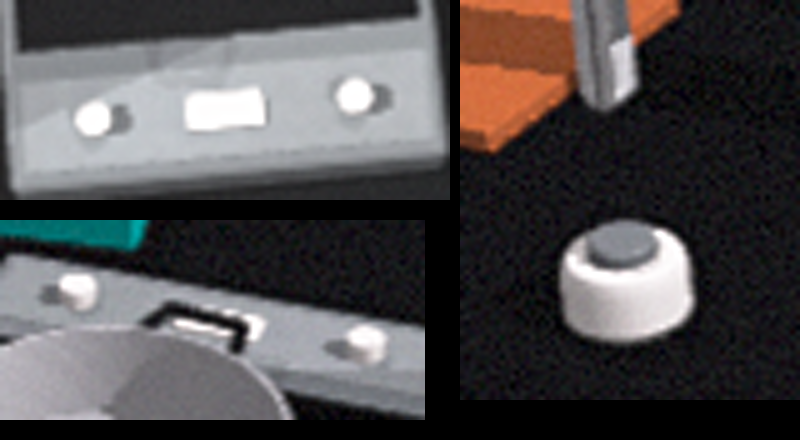

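Bar key is in, since its shadow has shrunk, and the round keys are still out. Timer next.

>>> send_rows:
  rows:
    - {"dx": 0, "dy": -0.1, "dz": 0.9, "rx": 0, "ry": 0, "rz": 0, "hand": 0}
    - {"dx": 0, "dy": 0, "dz": 0.9, "rx": 0, "ry": 0, "rz": 0, "hand": 0}
    - {"dx": 0, "dy": 0, "dz": 0.8, "rx": 0, "ry": 0, "rz": 0, "hand": 0}
    - {"dx": 0, "dy": 0, "dz": 0.1, "rx": 0, "ry": 0, "rz": 0, "hand": 0}
    - {"dx": 0, "dy": 0, "dz": 0.1, "rx": 0, "ry": 0, "rz": 0, "hand": 0}
    - {"dx": 0, "dy": 0, "dz": 0.08, "rx": 0, "ry": 0, "rz": 0, "hand": 0}

```text
clock: 13.98
tool_pos: [0.4905, -0.3115, 0.053]
tcp_rot: [0.707, -0.707, 0.001, -0.0]
contact_force: [0.3, 1.4, 1.5]
finger_gap: 0.0007
```

>>> send_rows:
  rows:
    - {"dx": 0, "dy": 0, "dz": 0.07, "rx": 0, "ry": 0, "rz": 0, "hand": 0}
    - {"dx": 0, "dy": 0, "dz": 0.03, "rx": 0, "ry": 0, "rz": 0, "hand": 0}

```text
clock: 14.22
tool_pos: [0.4905, -0.3115, 0.0497]
tcp_rot: [-0.707, 0.707, -0.001, 0.0]
contact_force: [1.3, 1.0, 3.1]
finger_gap: 0.0008
```

>>> send_rows:
  rows:
    - {"dx": 0, "dy": 0, "dz": 0.04, "rx": 0, "ry": 0, "rz": 0, "hand": 0}

```text
clock: 14.35
tool_pos: [0.4905, -0.3115, 0.0484]
tcp_rot: [-0.707, 0.707, -0.001, 0.0]
contact_force: [1.6, -0.2, 3.4]
finger_gap: 0.0001
```

>>> send_rows:
  rows:
    - {"dx": 0, "dy": 0, "dz": 0.05, "rx": 0, "ry": 0, "rz": 0, "hand": 0}

```text
clock: 14.48
tool_pos: [0.4905, -0.3115, 0.0467]
tcp_rot: [-0.707, 0.707, -0.001, 0.0]
contact_force: [1.9, 0.5, 3.8]
finger_gap: 0.0005
```

>>> send_rows:
  rows:
    - {"dx": 0, "dy": 0, "dz": 0.03, "rx": 0, "ry": 0, "rz": 0, "hand": 0}

```text
clock: 14.6
tool_pos: [0.4905, -0.3115, 0.0461]
tcp_rot: [-0.707, 0.707, -0.001, 0.0]
contact_force: [0.9, 2.8, 10.2]
finger_gap: 0.0007
```

Force is now 10 N at the rubber stop, so the button is fully in. Releasing straight up.

>>> send_rows:
  rows:
    - {"dx": 0, "dy": 0, "dz": 0, "rx": 0, "ry": 0, "rz": 0, "hand": 0}
    - {"dx": 0, "dy": 0, "dz": -0.2, "rx": 0, "ry": 0, "rz": 0, "hand": 0}
    - {"dx": 0, "dy": 0, "dz": -0.5, "rx": 0, "ry": 0, "rz": 0, "hand": 0}
    - {"dx": 0, "dy": 0, "dz": -1, "rx": 0, "ry": 0, "rz": 0, "hand": 0}
    - {"dx": 0, "dy": 0, "dz": -1, "rx": 0, "ry": 0, "rz": 0, "hand": 0}
    - {"dx": 0, "dy": 0, "dz": -1, "rx": 0, "ry": 0, "rz": 0, "hand": 0}
    - {"dx": 0, "dy": 0, "dz": 0, "rx": 0, "ry": 0, "rz": 0, "hand": 0}
    - {"dx": 0, "dy": 0, "dz": 0, "rx": 0, "ry": 0, "rz": 0, "hand": 0}

```text
clock: 15.6
tool_pos: [0.4889, -0.3105, 0.1549]
tcp_rot: [-0.707, 0.707, 0.001, -0.0]
contact_force: [-0.1, -0.4, 0.2]
finger_gap: 0.0003
```

Run:
```python
from h import *
R=lambda i,f:cv2.resize(i,None,fx=f,fy=f,interpolation=cv2.INTER_CUBIC)
q=cams.snapshot("scene");p=cams.snapshot("top");print(robot.read_state()["contact_force"])
for k in ("timer",):
  for r in cams.outline_of(q,k)[:2]: 
    ys,xs=np.nonzero(r["mask"]);print(k,r["p"],r["at"],xs.min(),xs.max(),ys.min(),ys.max())
o=np.zeros((600,800,3),np.uint8);o[:200,:450]=R(p["image"][170:210,218:308],5);o[:400,460:]=R(q["image"][150:230,146:214],5);o[210:490,:448]=R(q["image"][150:325,100:380],1.6)
cv2.imwrite("pics/c5.png",o[:,:,::-1])
```

```text
[0.36029551 0.2890051  0.52014624]
timer 0.84 [177.1, 204.8] 166 192 194 218
timer 0.52 [319.2, 226.0] 314 320 222 228
```

View pics/c5.png

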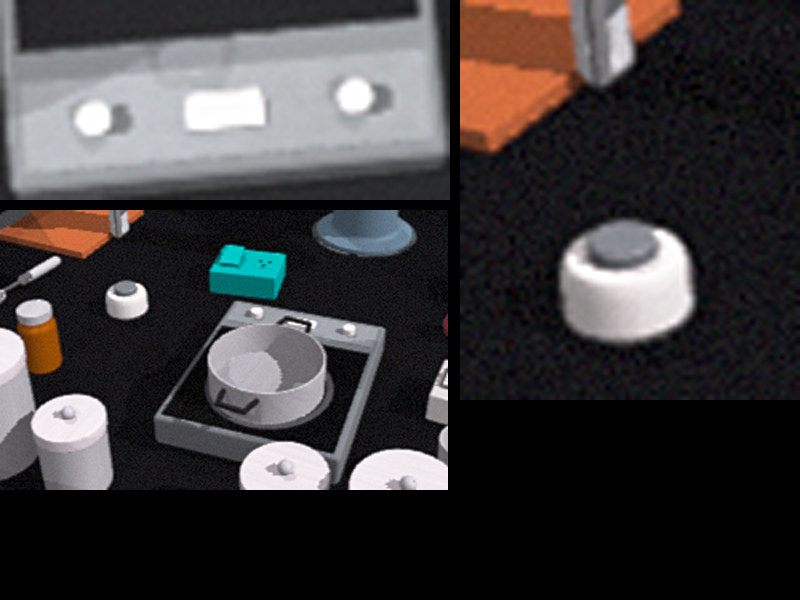

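The timer sits where it did with its button out, the bar key is still in, the round keys are out, and the fingers are clear at 0.155 m.

```bash
python3 -c "
from bench import order;print(order.job_done())"
```

```text
the job is handed in; nothing more can be done
None
```

I pressed the three controls in order with closed fingertips, and the job was handed in at about 15.6 s on the robot clock. No verdict was reported.

| Press | Fingertip height at the end | Peak vertical force |
|---|---|---|
| Paddle switch | 57.8 mm (flat is about 58 mm) | 15 N |
| Bar key | 65.1 mm (7 mm in) | 16.5 N |
| Timer button | 46.1 mm (7 mm in), then released | 10 N |

- **Checks after each press:** The shadow under the paddle's free end was gone, the bar key's shadow had shrunk, and the timer button was out again. The round keys were still out, the timer had not moved in the image, and the robot touched nothing at the end.
- **Not rechecked:** I did not take another close look at the paddle after moving on to the hob, or measure the other loose things again. Nothing unexpected showed in the forces.
- **Disagreement:** The two cameras differed by up to about 9 mm in x on the timer and the bar key. For the timer I aimed between them; for the bar key I kept to the top camera. Both presses ended at the stop.

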